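# Draw out the lid rack until it locks and clamp it

## Task

Make the telescoping pot-lid rack longer: push its end hoop outwards until the rail's lock button clicks out through the hole, and do not force the rail once it has locked. Then swing the lever of the eccentric clamp round until its lobe bears firmly on the rail's rubber pad and stop there, without crushing the pad. Let go of everything, and leave the other things on the island standing where they are.

Things in the scene. Friction and masses are not known exactly. Their poses are not given: they have to be found in the camera images.
- lid_rack: Telescoping pot-lid rack fixed to the island. Origin on the surface under its centre line; own +y: the way the rail draws out (robot's left, +-20 deg), +x away from the robot. Aluminium channel 40 mm wide (x), 33 high, y -155 to +80 mm; fixed wire hoops 92 mm wide, 83 high at y = -142, -105, -68.
- end_hoop: Inner rail with its end hoop, the part to push: wire hoop 92 mm wide (own x), wire 7 mm, level top bar centred 80 mm high, on a grey foot 108 x 16 mm, 8 to 34 high. Origin on the surface under the hoop, axes as lid_rack's, at lid_rack y = 105 mm + travel. Behind the hoop nothing over the channel is higher than 38 mm. Travel starts at 0 to 30 mm, ends at 135, drags with 4 N.
- lock_button (a joint): Spring lock button, a 7 mm brass pin on the rail. 0: pressed in, hidden under the channel's cover strip; about 0.008 m: clicked out, standing 5 mm proud of the strip through its hole. Springs out by itself when the rail brings it there, at a travel of 70 to 110 mm (differs every time); from then the rail stops hard, with 1.7 mm play.
- cam_pivot (a point): Upright pivot axis of the eccentric clamp, 40 mm high. The clamp stands on a grey block on the robot's side of the channel near its mouth (lid_rack x -38, y +33 to +57 mm): a level steel disc, radius 20 mm, 8 mm off-centre on the pivot, beside the rail, with a lever on top.
- lever_post (a point): Top centre (73 mm high) of the upright grey round post on the end of the clamp lever: 15 mm across, from 34 to 73 mm high, 62 mm from the pivot axis. The lever is 12 mm wide, at 34 to 40 mm height; at joint value 0 it points 130 deg counter-clockwise of lid_rack's +x.
- cam (a joint): Clamp lever angle, rad, growing counter-clockwise from above (post goes from the end hoop's side past the robot's side towards the fixed hoops). Starts at 0 to 0.5, stop at 2.4, turns easily, stays where left. With the rail out the lobe touches the pad at 0.75 to 1.2 (varies), is highest at 2.04. The post needs 2 N when free.
- pad (a joint): How far the springy rubber pad on the rail's side is pressed in by the lobe, m: 0 free, 0.0008 to 0.0035 firmly borne on, more is crushed. 20 N per mm; felt at the lever post as about 7 N at 1 mm, 8 to 11 N at 2 mm, 16 N at 3.5 mm. Springs back up to 0.4 mm when the lever is let go.
- tea_light: Bystander: white tea light, 38 mm across, 15 high, behind the rack. Origin: centre of the underside.
- salt_shaker: Bystander: salt shaker, 44 mm across, 90 high, behind the rack. Origin: centre of the underside.
- teaspoon: Bystander: steel teaspoon 130 mm long lying in front of the rack. Origin: centre of the underside.
- jar_lid: Bystander: flat black jar lid, 74 mm across, 15 high, lying on the robot's side of the end hoop's way. Origin: centre of the underside.
- spice_jar_1: Bystander: spice jar with a dark cap, 45 mm across, 105 high, at the left of the island. Origin: centre of the underside.
- spice_jar_2: Bystander: spice jar with a yellow cap, 45 mm across, 100 high, at the left of the island. Origin: centre of the underside.
- red_dish: Bystander: small upside-down red dish, 95 mm across, 48 high, at the left of the island. Origin: centre of the underside.
Things that resemble listed ones, but are neither listed nor needed, are in the scene too. What is meant by the part that bears cam_pivot is not brown or orange, and is the larger of those in its own colour.

How it is judged:
By the outcome, as a careful person would: the job done as asked, in the order asked, and still so for the second after the job is handed in, with the robot touching nothing.
It also fails if it takes over 64 s, if anything falls off the work surface, if the arm or the gripper's body presses on something with over 40 N, if the wrist force passes 120 N, or if a joint passes its speed limit or range.

## Robot

A 6-joint arm with a two-finger parallel gripper is mounted at the origin on a cart in front of the work surface, level with it; the furniture and walls round the work are solid. World frame = base frame: x ahead of the robot, y to its left, z up, the work surface at z = 0. Lengths are in mm, angles in rad, forces in N, time in s.
With the tool pointing down it reaches from about 275 to 975 mm from the base axis. Payload 8.4 kg.
Tool frame: the origin (TCP) lies midway between the tips of the shut fingers; the grasp point (between the pads) lies ctrl.grip_depth behind it (ctrl.grip_depth is the distance from the TCP to the grasp point, in mm); y points along the fingers, z is the direction in which the jaws open and shut, and the axes are right-handed (so a half turn about y gives the same grasp; the last joint's range is limited). The gripper opens to 92 mm and grips with 3 to 60 N. Pads are 20 mm wide; open, the fingers measure 128 mm over their backs; the gripper's body (75 mm by 189 mm) begins 69 mm behind the grasp point.
Start: joints at [1.331, 0.353, 1.633, -0, 1.155, -0.002], TCP at [147.226, 607.414, 214.583] pointing down, gripper open.
Joint ranges: [-2.63, 2.63], [-0.92, 2.1], [0.06, 2.66], [-1.3, 4.44], [0, 2.69], [-3.02, 3.02]. Speed limits (rad/s): [2.22, 2.22, 2.79, 3.14, 3.14, 3.14].

## Interface

Orientations are given as a rotation vector (axis times angle).
In Python, from bench import ctrl gives the robot as it stands. The module is installed in compiled form; this text tells all that it offers.
- The arm moves only by the tool jog_arm, never from a script. Its argument "targets" is a list of rows, each an object of numbers: "x", "y", "z": the shift along the world's x, y, z in m; "wx", "wy", "wz": the turn, a rotation vector about the world's x, y, z in degrees. In form: [{"x": .., "y": .., "z": .., "wx": .., "wy": .., "wz": ..}, ...]. A call has 1 to 10 rows; each row is the pose to reach, as a shift and turn from the pose commanded when the call began; what a row does not reach only later rows make up. A row lasts 1/8 s, in which the tool goes at most 62.5 mm and 10.7 degrees, less where a joint would pass 70% of its speed; a pose out of reach is approached as far as the arm can. A call with a gripper value outside its range is refused whole. "hand" is the finger opening in m, from 0 to 0.0919, set as the call begins (left out, the last holds). The fingers move at their own pace and stop on an object; "grip_force" is the grip in N (left out, the last holds). Time passes only in rows, so rows that repeat a pose let the fingers close. It gives the time, the measured TCP pose, the force and the opening at its end, in the units of the state.
- ctrl.observe(): the state, without advancing time (a new reading comes with each control period).
- ctrl.camera(name): name is "scene" or "top"; returns the picture (420x560x3 uint8, red, green, blue); there is no depth.
- ctrl.calibration(name): a dict with "camera_matrix" (3x3 intrinsics, pixels), "camera_from_world" (4x4, takes a point from world to camera coordinates). Camera axes: x right, y up, looking along -z (the intrinsics and any distortion apply to the point x, -y, -z); pixel columns grow to the right and rows downward; lengths in mm; the calibration is good to about 2 mm. A picture is of the moment at which its call begins. calibration takes no time and is no camera call.
- ctrl.job_done(): hands the job in, once; it reports no verdict.
Trained networks look in the newest picture that a camera, given by its name, has taken for a name from the list of things; names that differ only in an ending like _2 or _b are one class to them, and where a whole thing is asked for, a point or a joint stands for the part that bears it (a point fixed in the world has none). Each returns a list of dicts, best first, with "confidence" (0 to 1); they miss things now and then, are a little off and sometimes report something else, mostly with a low value. They report only what shows in the picture. A call takes as long as a camera call. They do not tell look-alikes from the thing itself.
- ctrl.masks_of(target, camera): "mask" (420x560 bool, what is visible of it) and "at" ([row, column] as shares, 0 to 1, of the picture: columns of its width, rows of its height, amid what is visible of it).
- ctrl.pinpoint(target, camera): "at" ([row, column] as shares, 0 to 1, of the picture: columns of its width, rows of its height: a listed point, or the origin of a listed thing).
The state is a dict: "time_s": time; "joint_pos": joint angles; "qvel": joint speeds; "tau": joint torques, N m; "position": TCP position; "tool_rot": TCP orientation; "wrist_force": force on the tool from outside, world axes, zero at the start; "torque": the same for the moment, N m; "width": opening from 0.0 (shut) to 1.0 (fully open).
Only numpy, scipy, OpenCV 4.12 (cv2) and the standard library are available. Lean on these libraries where they do the work, as an engineer would, in place of code of your own. Each camera call takes 0.05 s, during which the arm holds its last target.

## Working session

There is one attempt and no reset: what is moved stays moved. The work goes in short steps, Python scripts to look and compute and a tool call to move; the robot and the scene stay as the last step left them, time stands still between calls to the robot, and variables do not carry over. Pictures are saved under pics/ and viewed, and the job is handed in when it is done.

Besides the shell and the picture viewer there is one more tool, called after "Emit:" as name(argument=value, ...), one argument or row to a line, values as JSON. jog_arm: Moves the arm, as the interface text tells. Its arguments: {"type":"object","properties":{"targets":{"type":"array","items":{"type":"object","properties":{"x":{"type":"number"},"y":{"type":"number"},"z":{"type":"number"},"wx":{"type":"number"},"wy":{"type":"number"},"wz":{"type":"number"}}}},"hand":{"type":"number"},"grip_force":{"type":"number"}},"required":["targets"]}

```bash
mkdir -p pics; cat > h.py <<'E'
import numpy as np, cv2
from bench import ctrl
def save(n,im,s=1): 
    im=cv2.resize(im,None,fx=s,fy=s,interpolation=cv2.INTER_CUBIC) if s!=1 else im
    cv2.imwrite(f'pics/{n}.png',im[:,:,::-1])
def P(cam):
    c=ctrl.calibration(cam);K=np.array(c['camera_matrix']);T=np.array(c['camera_from_world']);return K,T
def proj(cam,p):
    K,T=P(cam);q=T[:3,:3]@np.asarray(p,float)+T[:3,3];q=q*[1,-1,-1];u=K@q;return u[:2]/u[2]
def ray(cam,u,v):
    K,T=P(cam);d=np.linalg.inv(K)@[u,v,1];d=d*[1,-1,-1];R=T[:3,:3];return -R.T@T[:3,3],R.T@d
def onz(cam,u,v,z):
    o,d=ray(cam,u,v);return o+d*(z-o[2])/d[2]
def tri(l):
    A=np.zeros((3,3));b=np.zeros(3)
    for cam,u,v in l:
        o,d=ray(cam,u,v);d=d/np.linalg.norm(d);M=np.eye(3)-np.outer(d,d);A+=M;b+=M@o
    return np.linalg.solve(A,b)
E
python3 - <<'E'
from h import *
np.set_printoptions(precision=1,suppress=True)
for c in ('scene','top'):
    im=ctrl.camera(c);save(c+'0',im)
    print(c,ctrl.calibration(c).keys())
    K,T=P(c);print(K,-T[:3,:3].T@T[:3,3])
    for t in ['lid_rack','end_hoop','cam_pivot','lever_post','jar_lid','teaspoon','tea_light','salt_shaker','spice_jar_1','red_dish']:
        r=ctrl.pinpoint(t,c)
        print(t,[(round(x['confidence'],2),np.round([x['at'][1]*560,x['at'][0]*420],1).tolist()) for x in r[:3]])
print(ctrl.observe(),ctrl.grip_depth)
E
```

```text
scene dict_keys(['camera_matrix', 'camera_from_world'])
[[403.4   0.  271.1]
 [  0.  403.4 207.7]
 [  0.    0.    1. ]] [-116.2 -816.6  615.1]
lid_rack [(0.56, [325.2, 255.8])]
end_hoop [(0.82, [293.0, 236.2]), (0.42, [367.7, 251.6])]
cam_pivot [(0.85, [396.5, 287.7]), (0.83, [305.2, 235.4]), (0.72, [258.6, 253.3])]
lever_post [(0.75, [296.2, 280.2]), (0.68, [376.7, 270.4]), (0.52, [244.3, 240.1])]
jar_lid [(0.71, [253.2, 234.2]), (0.31, [300.6, 268.4]), (0.16, [294.2, 237.0])]
teaspoon [(0.6, [300.1, 269.7]), (0.19, [165.2, 195.5])]
tea_light [(0.63, [298.2, 268.6]), (0.46, [336.2, 232.8])]
salt_shaker [(0.84, [365.0, 249.6])]
spice_jar_1 [(0.69, [217.1, 186.2]), (0.53, [197.9, 189.2])]
red_dish [(0.67, [365.3, 248.2]), (0.55, [160.8, 196.9])]
top dict_keys(['camera_matrix', 'camera_from_world'])
[[501.5   0.  270.1]
 [  0.  501.5 212.2]
 [  0.    0.    1. ]] [ -59.5  176.  1605.3]
lid_rack [(0.83, [336.1, 198.5])]
end_hoop [(0.71, [296.2, 198.8])]
cam_pivot [(0.8, [325.7, 207.5]), (0.68, [396.0, 237.0]), (0.65, [156.1, 211.9])]
lever_post [(0.69, [311.8, 213.6]), (0.65, [387.6, 246.5]), (0.62, [310.0, 253.5])]
jar_lid [(0.85, [283.1, 233.3]), (0.41, [157.2, 236.4]), (0.21, [349.0, 227.1])]
teaspoon [(0.42, [347.2, 222.7])]
tea_light [(0.58, [313.7, 176.2]), (0.18, [324.7, 208.0])]
salt_shaker [(0.68, [346.9, 174.1])]
spice_jar_1 [(0.67, [155.1, 211.1]), (0.5, [157.4, 237.6])]
red_dish [(0.92, [147.6, 276.4])]
{'time_s': 1.1, 'joint_pos': array([ 1.3,  0.4,  1.6, -0. ,  1.2, -0. ]), 'qvel': array([-0.,  0., -0., -0.,  0.,  0.]), 'tau': array([  0. , -59.4, -33.5,   0.1,   0. ,  -0. ]), 'position': array([147.2, 607.4, 214.6]), 'tool_rot': array([-1.6,  0.2, -0.2]), 'wrist_force': array([ 0.3, -0.2, -0.1]), 'torque': array([-0., -0., -0.]), 'width': 0.9984181686251603} 18.700000000000003
```

View pictures.

View pics/scene0.png

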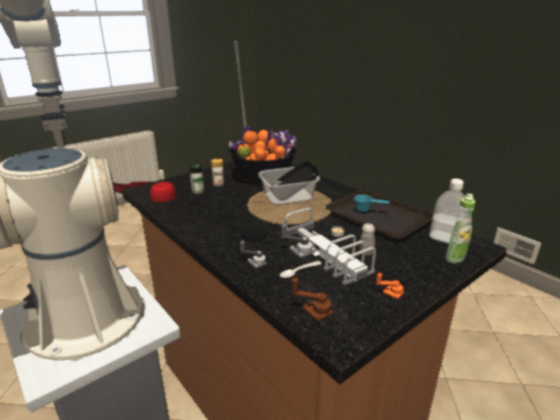

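View pics/top0.png

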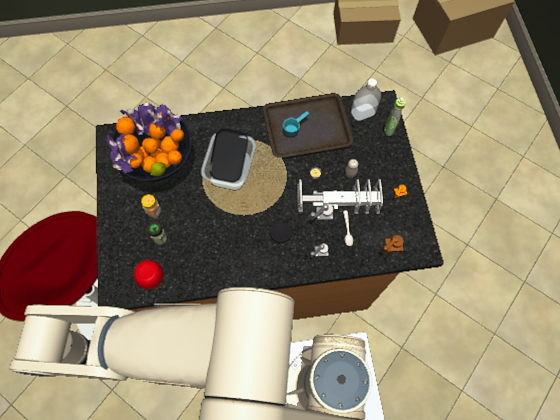

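```bash
python3 - <<'E'
import cv2
a=cv2.imread('pics/top0.png');cv2.imwrite('pics/top0c.png',cv2.resize(a[150:270,240:420],None,fx=4.4,fy=4.4,interpolation=2))
a=cv2.imread('pics/scene0.png');cv2.imwrite('pics/scene0c.png',cv2.resize(a[200:310,225:425],None,fx=4,fy=4,interpolation=2))
E
```

```text
(no output)
```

View pics/top0c.png

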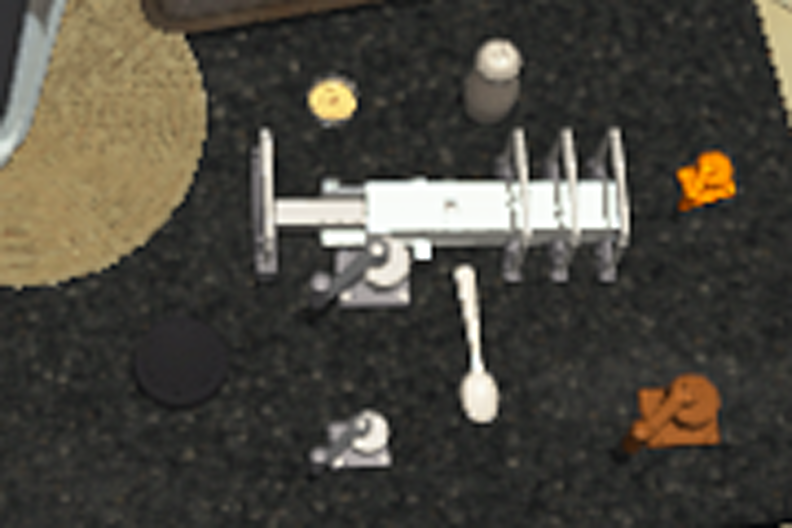

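View pics/scene0c.png

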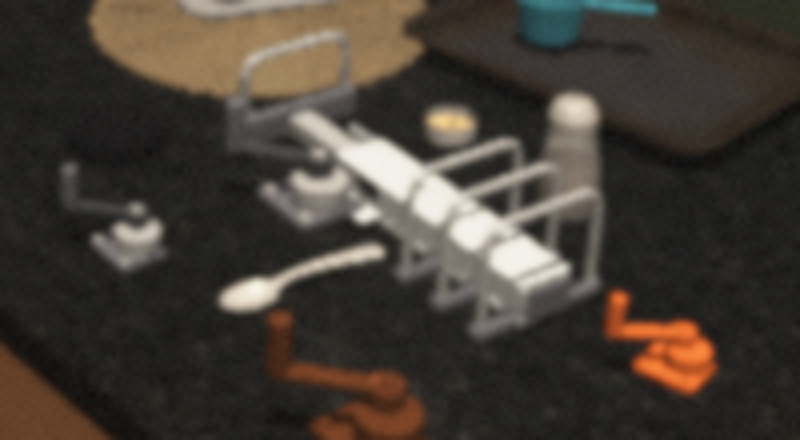

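```bash
python3 - <<'E'
from h import *
np.set_printoptions(precision=1,suppress=True)
T=lambda x,y:(240+x/4.4,150+y/4.4)
S=lambda x,y:(225+x/4,200+y/4)
print('hoop top ends z80',onz('top',*T(265,133),80),onz('top',*T(267,238),80))
print('foot robot end z~30',onz('top',*T(267,272),34))
print('scene hoop top corners z80',onz('scene',*S(250,65),80),onz('scene',*S(340,38),80))
print('fixed hoops top: ',*[ (onz('top',*T(a,132),80),onz('top',*T(b,236),80)) for a,b in((518,524),(566,573),(613,628))])
print('cover ends', onz('top',*T(366,182),33),onz('top',*T(366,238),33),onz('top',*T(617,180),33),onz('top',*T(617,238),33))
print('pivot',onz('top',325.7,207.5,40),tri([('top',325.7,207.5),('scene',305.2,235.4)]))
print('post',onz('top',311.8,213.6,73), 'scene proj',proj('scene',onz('top',311.8,213.6,73)))
print('hoop org',onz('top',296.2,198.8,0),onz('scene',293,236.2,0),'rack',onz('top',336.1,198.5,0),onz('scene',325.2,255.8,0))
print('jar lid',onz('top',283.1,233.3,0),'spoon',onz('top',*T(463,270),5),onz('top',*T(480,420),5))
print('tea',onz('top',313.7,176.2,0),'salt',onz('top',346.9,174.1,0))
R=cv2.Rodrigues(ctrl.observe()['tool_rot'])[0];print(R)
print(ctrl.observe()['tool_rot'])
E
```

```text
hoop top ends z80 [663.5 -30.2  80. ] [576.7 -17.4  80. ]
foot robot end z~30 [567.7 -18.6  34. ]
scene hoop top corners z80 [575.6 -27.7  80. ] [657.1 -37.3  80. ]
fixed hoops top:  (array([ 637.4, -222.7,   80. ]), array([ 551.4, -209.4,   80. ])) (array([ 632.2, -259.3,   80. ]), array([ 546.3, -245.9,   80. ])) (array([ 627.2, -295. ,   80. ]), array([ 540.5, -286.9,   80. ]))
cover ends [ 632.7 -108.    33. ] [585.6 -99.5  33. ] [ 607.  -303.4   33. ] [ 558.5 -292.4   33. ]
pivot [ 569.2 -104.4   40. ] [ 569.4 -105.    49.9]
post [540.8 -49.1  73. ] scene proj [283.1 224.7]
hoop org [632.1 -15.3   0. ] [604.1 -21.7   0. ] rack [ 613.8 -153.9    0. ] [ 600.2 -161.6    0. ]
jar lid [511.6  49.2   0. ] spoon [ 559.6 -174.9    5. ] [ 436.  -163.4    5. ]
tea [710.5 -91.2   0. ] salt [ 702.3 -210.1    0. ]
[[ 1.   0.   0.2]
 [-0.2 -0.   1. ]
 [ 0.  -1.   0. ]]
[-1.6  0.2 -0.2]
```

Candidates for the clamp, by top pixel:
- (325,207): grey, beside the rail.
- (321,250): smaller grey, loose.
- (396,243): brown.
- (401,190): orange.

I choose (325,207). It is grey, the larger of the two greys, and its pivot at (569,-105) matches rack x -38, y +45. The crop confirms it. The rack yaw is about -8°, and the hoop is at about (618,-28).

Emit:
jog_arm(
  targets=[
    {"x": 0.2,"y": -0.3,"z": -0.01,"wz": 2},
    {"x": 0.2,"y": -0.3,"z": -0.01,"wz": 2},
    {"x": 0.2,"y": -0.3,"z": -0.01,"wz": 3},
    {"x": 0.2,"y": -0.3,"z": -0.01,"wz": 3},
    {"x": 0.2,"y": -0.3,"z": -0.01,"wz": 4},
    {"x": 0.464,"y": -0.673,"z": -0.03,"wz": 5.7},
    {"x": 0.464,"y": -0.673,"z": -0.03,"wz": 5.7},
    {"x": 0.464,"y": -0.673,"z": -0.03,"wz": 5.7},
    {"x": 0.464,"y": -0.673,"z": -0.03,"wz": 5.7},
    {"x": 0.464,"y": -0.673,"z": -0.03,"wz": 5.7},
  ],
  hand=0,
)

```text
validation failed for argument at $.ta...
```

Emit:
jog_arm(
  targets=[
    {"x": 0.2,"y": -0.3,"z": -0.01,"wx": 0.0,"wy": 0.0,"wz": 3.0},
    {"x": 0.2,"y": -0.3,"z": -0.01,"wx": 0.0,"wy": 0.0,"wz": 3.0},
  ],
  hand=0.0,
)

```text
time_s: 1.35
position: [216.9, 502.5, 210.9]
tool_rot: [-1.566, 0.144, -0.144]
wrist_force: [0.7, 0.4, 0.4]
width: 0.805
```

Emit:
jog_arm(
  targets=[
    {"x": 0.394,"y": -0.568,"z": -0.026,"wx": 0.0,"wy": 0.0,"wz": 2.7},
    {"x": 0.394,"y": -0.568,"z": -0.026,"wx": 0.0,"wy": 0.0,"wz": 2.7},
    {"x": 0.394,"y": -0.568,"z": -0.026,"wx": 0.0,"wy": 0.0,"wz": 2.7},
    {"x": 0.394,"y": -0.568,"z": -0.026,"wx": 0.0,"wy": 0.0,"wz": 2.7},
    {"x": 0.394,"y": -0.568,"z": -0.026,"wx": 0.0,"wy": 0.0,"wz": 2.7},
    {"x": 0.394,"y": -0.568,"z": -0.026,"wx": 0.0,"wy": 0.0,"wz": 2.7},
    {"x": 0.394,"y": -0.568,"z": -0.026,"wx": 0.0,"wy": 0.0,"wz": 2.7},
    {"x": 0.394,"y": -0.568,"z": -0.026,"wx": 0.0,"wy": 0.0,"wz": 2.7},
    {"x": 0.394,"y": -0.568,"z": -0.026,"wx": 0.0,"wy": 0.0,"wz": 2.7},
    {"x": 0.394,"y": -0.568,"z": -0.026,"wx": 0.0,"wy": 0.0,"wz": 2.7},
  ],
)

```text
time_s: 2.6
position: [573.6, -11.7, 187.8]
tool_rot: [-1.568, 0.108, -0.109]
wrist_force: [1.3, 1.5, -0.1]
width: 0.004
```

Emit:
jog_arm(
  targets=[
    {"x": 0.0,"y": -0.0,"z": 0.0,"wx": 0.0,"wy": 0.0,"wz": 0.0},
    {"x": 0.0,"y": -0.0,"z": 0.0,"wx": 0.0,"wy": 0.0,"wz": 0.0},
  ],
)

```text
time_s: 2.85
position: [572.0, -9.7, 187.3]
tool_rot: [-1.568, 0.11, -0.109]
wrist_force: [0.1, -0.2, 0.6]
width: 0.005
```

```bash
python3 - <<'E'
from h import *
np.set_printoptions(precision=2,suppress=True)
for c in ('scene','top'):
    im=ctrl.camera(c)
    save(c+'1',im[170:310,200:440],3.3)
s=ctrl.observe();print(s['position'],s['joint_pos'],s['time_s'],cv2.Rodrigues(s['tool_rot'])[0])
E
```

```text
[571.74  -8.72 187.6 ] [-0.02  0.3   1.78  0.    1.07 -1.45] 2.95 [[ 0.99 -0.    0.14]
 [-0.14  0.    0.99]
 [-0.   -1.    0.  ]]
```

View pics/scene1.png

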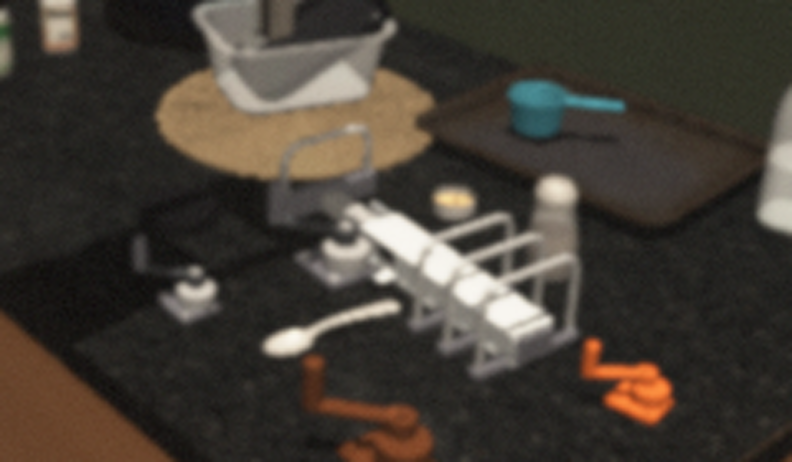

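View pics/top1.png

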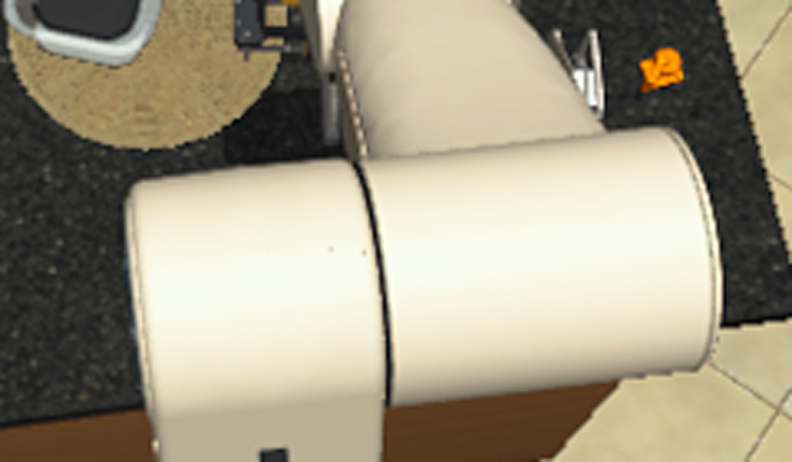

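Emit:
jog_arm(
  targets=[
    {"x": 0.04,"y": -0.061,"z": 0.0,"wx": 0.0,"wy": 0.0,"wz": 0.0},
    {"x": 0.04,"y": -0.061,"z": 0.0,"wx": 0.0,"wy": 0.0,"wz": 0.0},
    {"x": 0.04,"y": -0.061,"z": -0.05,"wx": 0.0,"wy": 0.0,"wz": 0.0},
    {"x": 0.04,"y": -0.061,"z": -0.085,"wx": 0.0,"wy": 0.0,"wz": 0.0},
    {"x": 0.04,"y": -0.061,"z": -0.085,"wx": 0.0,"wy": 0.0,"wz": 0.0},
    {"x": 0.04,"y": -0.061,"z": -0.085,"wx": 0.0,"wy": 0.0,"wz": 0.0},
  ],
)

```text
time_s: 3.7
position: [613.1, -70.0, 104.1]
tool_rot: [-1.568, 0.107, -0.109]
wrist_force: [-0.5, -0.2, -0.5]
width: 0.006
```

```bash
python3 - <<'E'
from h import *
np.set_printoptions(precision=2,suppress=True)
for c in ('scene',):
    im=ctrl.camera(c)
    save(c+'2',im[150:310,200:440],3.3)
s=ctrl.observe();print(s['position'],s['wrist_force']);print(proj('scene',s['position'])) 
E
```

```text
[613.52 -70.19 104.51] [ 1.06 -1.3   1.11]
[307.27 209.97]
```

View pics/scene2.png

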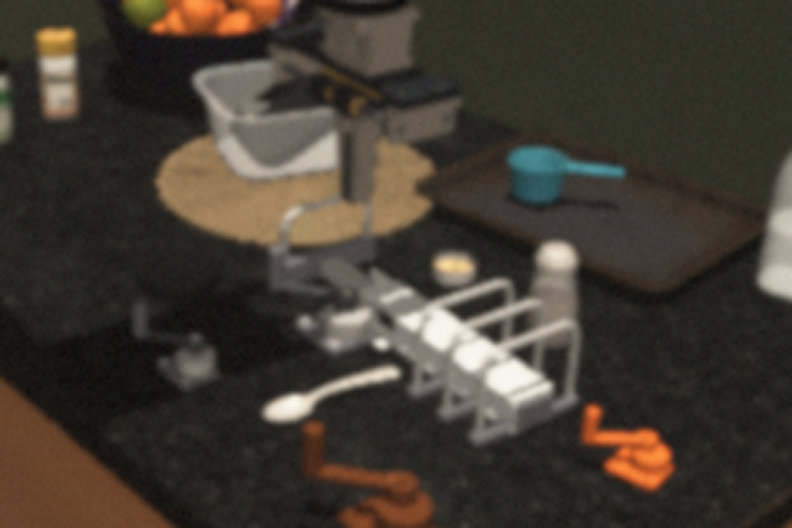

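Emit:
jog_arm(
  targets=[
    {"x": 0.0,"y": 0.0,"z": -0.03,"wx": 0.0,"wy": 0.0,"wz": 0.0},
    {"x": 0.0,"y": 0.0,"z": -0.044,"wx": 0.0,"wy": 0.0,"wz": 0.0},
    {"x": 0.0,"y": 0.0,"z": -0.044,"wx": 0.0,"wy": 0.0,"wz": 0.0},
    {"x": 0.0,"y": 0.0,"z": -0.044,"wx": 0.0,"wy": 0.0,"wz": 0.0},
  ],
)

```text
time_s: 4.25
position: [613.2, -70.8, 59.7]
tool_rot: [-1.568, 0.108, -0.11]
wrist_force: [0.4, 0.5, -0.6]
width: 0.008
```

```bash
python3 - <<'E'
from h import *
np.set_printoptions(precision=2,suppress=True)
for c in ('scene',):
    im=ctrl.camera(c)
    save(c+'3',im[150:310,200:440],3.3)
s=ctrl.observe();print(s['position'],s['wrist_force'],s['time_s'],proj('scene',s['position'])) 
E
```

```text
[613.26 -70.82  59.73] [ 0.55 -0.46  0.5 ] 4.3 [306.88 223.86]
```

View pics/scene3.png

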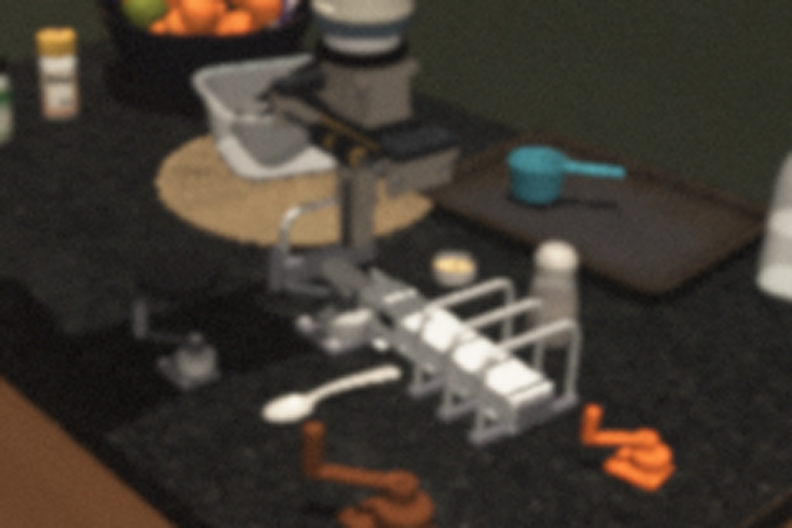

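Emit:
jog_arm(
  targets=[
    {"x": 0.001,"y": 0.007,"z": 0.0,"wx": 0.0,"wy": 0.0,"wz": 0.0},
    {"x": 0.002,"y": 0.014,"z": 0.0,"wx": 0.0,"wy": 0.0,"wz": 0.0},
    {"x": 0.002,"y": 0.014,"z": 0.0,"wx": 0.0,"wy": 0.0,"wz": 0.0},
  ],
)

```text
time_s: 4.68
position: [614.6, -56.0, 58.8]
tool_rot: [-1.568, 0.108, -0.108]
wrist_force: [-0.1, -0.9, -0.5]
width: 0.004
```

Emit:
jog_arm(
  targets=[
    {"x": 0.0005,"y": 0.003,"z": 0.0,"wx": 0.0,"wy": 0.0,"wz": 0.0},
    {"x": 0.0005,"y": 0.003,"z": 0.0,"wx": 0.0,"wy": 0.0,"wz": 0.0},
  ],
)

```text
time_s: 4.92
position: [615.0, -53.6, 58.6]
tool_rot: [-1.568, 0.109, -0.108]
wrist_force: [0.1, 0.1, -0.1]
width: 0.005
```

Emit:
jog_arm(
  targets=[
    {"x": 0.0005,"y": 0.003,"z": 0.0,"wx": 0.0,"wy": 0.0,"wz": 0.0},
    {"x": 0.0005,"y": 0.003,"z": 0.0,"wx": 0.0,"wy": 0.0,"wz": 0.0},
  ],
)

```text
time_s: 5.18
position: [615.5, -50.6, 58.6]
tool_rot: [-1.568, 0.109, -0.108]
wrist_force: [-0.3, 0.3, -0.4]
width: 0.002
```

Emit:
jog_arm(
  targets=[
    {"x": 0.0005,"y": 0.003,"z": 0.0,"wx": 0.0,"wy": 0.0,"wz": 0.0},
    {"x": 0.0005,"y": 0.003,"z": 0.0,"wx": 0.0,"wy": 0.0,"wz": 0.0},
  ],
)

```text
time_s: 5.42
position: [616.1, -47.6, 58.6]
tool_rot: [-1.568, 0.108, -0.109]
wrist_force: [-0.6, 0.5, -0.1]
width: 0.003
```

Emit:
jog_arm(
  targets=[
    {"x": 0.0005,"y": 0.003,"z": 0.0,"wx": 0.0,"wy": 0.0,"wz": 0.0},
    {"x": 0.0005,"y": 0.003,"z": 0.0,"wx": 0.0,"wy": 0.0,"wz": 0.0},
  ],
)

```text
time_s: 5.68
position: [616.5, -44.5, 58.6]
tool_rot: [-1.568, 0.109, -0.108]
wrist_force: [0.7, -0.6, 0.0]
width: 0.001
```

Emit:
jog_arm(
  targets=[
    {"x": 0.0005,"y": 0.003,"z": 0.0,"wx": 0.0,"wy": 0.0,"wz": 0.0},
    {"x": 0.0005,"y": 0.003,"z": 0.0,"wx": 0.0,"wy": 0.0,"wz": 0.0},
  ],
)

```text
time_s: 5.92
position: [617.0, -41.5, 58.6]
tool_rot: [-1.568, 0.108, -0.109]
wrist_force: [-0.0, -0.8, -1.4]
width: 0.004
```

Emit:
jog_arm(
  targets=[
    {"x": 0.0005,"y": 0.003,"z": 0.0,"wx": 0.0,"wy": 0.0,"wz": 0.0},
    {"x": 0.0005,"y": 0.003,"z": 0.0,"wx": 0.0,"wy": 0.0,"wz": 0.0},
  ],
)

```text
time_s: 6.18
position: [617.4, -39.2, 58.6]
tool_rot: [-1.569, 0.109, -0.108]
wrist_force: [-1.3, -4.3, 0.5]
width: 0.006
```

Emit:
jog_arm(
  targets=[
    {"x": 0.0005,"y": 0.003,"z": 0.0,"wx": 0.0,"wy": 0.0,"wz": 0.0},
    {"x": 0.0005,"y": 0.003,"z": 0.0,"wx": 0.0,"wy": 0.0,"wz": 0.0},
  ],
)

```text
time_s: 6.42
position: [617.8, -36.2, 58.6]
tool_rot: [-1.569, 0.109, -0.108]
wrist_force: [-2.1, -4.6, 0.2]
width: 0.004
```

Emit:
jog_arm(
  targets=[
    {"x": 0.0005,"y": 0.003,"z": 0.0,"wx": 0.0,"wy": 0.0,"wz": 0.0},
    {"x": 0.0005,"y": 0.003,"z": 0.0,"wx": 0.0,"wy": 0.0,"wz": 0.0},
  ],
)

```text
time_s: 6.68
position: [618.2, -33.1, 58.6]
tool_rot: [-1.569, 0.109, -0.108]
wrist_force: [-1.1, -4.0, 1.9]
width: 0.003
```

Emit:
jog_arm(
  targets=[
    {"x": 0.0005,"y": 0.004,"z": 0.0,"wx": 0.0,"wy": 0.0,"wz": 0.0},
    {"x": 0.001,"y": 0.008,"z": 0.0,"wx": 0.0,"wy": 0.0,"wz": 0.0},
    {"x": 0.0015,"y": 0.012,"z": 0.0,"wx": 0.0,"wy": 0.0,"wz": 0.0},
    {"x": 0.002,"y": 0.016,"z": 0.0,"wx": 0.0,"wy": 0.0,"wz": 0.0},
    {"x": 0.003,"y": 0.02,"z": 0.0,"wx": 0.0,"wy": 0.0,"wz": 0.0},
    {"x": 0.0035,"y": 0.024,"z": 0.0,"wx": 0.0,"wy": 0.0,"wz": 0.0},
    {"x": 0.0035,"y": 0.024,"z": 0.0,"wx": 0.0,"wy": 0.0,"wz": 0.0},
  ],
)

```text
time_s: 7.55
position: [621.4, -8.8, 58.5]
tool_rot: [-1.568, 0.109, -0.107]
wrist_force: [-3.3, -3.7, 2.4]
width: 0.002
```

```bash
python3 - <<'E'
from h import *
np.set_printoptions(precision=2,suppress=True)
for c in ('scene',):
    im=ctrl.camera(c)
    save(c+'4',im[150:310,200:440],3.3)
s=ctrl.observe();print(s['position'],s['wrist_force'],s['time_s'],proj('scene',s['position'])) 
E
```

```text
[621.45  -8.75  58.55] [-2.64 -3.64  0.86] 7.6 [294.73 215.97]
```

View pics/scene4.png

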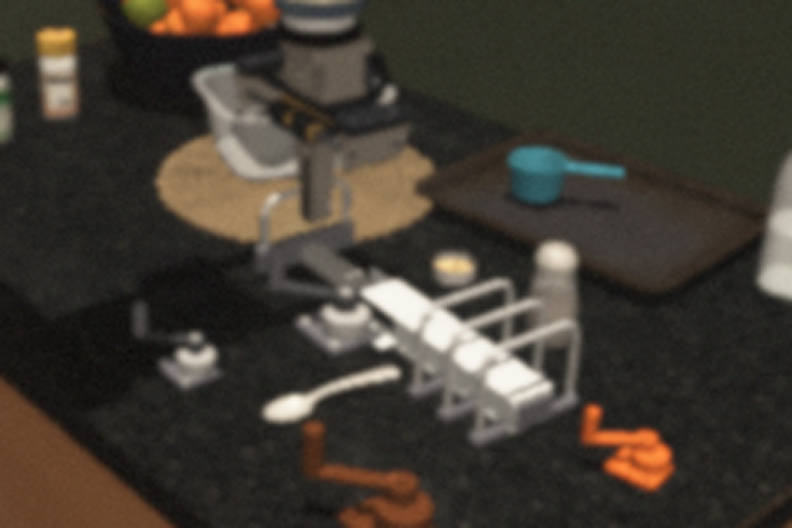

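Emit:
jog_arm(
  targets=[
    {"x": 0.0005,"y": 0.003,"z": 0.0,"wx": 0.0,"wy": 0.0,"wz": 0.0},
    {"x": 0.0008,"y": 0.006,"z": 0.0,"wx": 0.0,"wy": 0.0,"wz": 0.0},
  ],
)

```text
time_s: 7.85
position: [622.2, -3.2, 58.5]
tool_rot: [-1.569, 0.11, -0.108]
wrist_force: [-3.6, -6.2, 2.4]
width: 0.006
```

Emit:
jog_arm(
  targets=[
    {"x": 0.0003,"y": 0.002,"z": 0.0,"wx": 0.0,"wy": 0.0,"wz": 0.0},
  ],
)

```text
time_s: 7.98
position: [622.4, -1.2, 58.5]
tool_rot: [-1.569, 0.11, -0.108]
wrist_force: [-4.0, -6.1, 3.4]
width: 0.003
```

Emit:
jog_arm(
  targets=[
    {"x": 0.0003,"y": 0.002,"z": 0.0,"wx": 0.0,"wy": 0.0,"wz": 0.0},
  ],
)

```text
time_s: 8.1
position: [622.7, 0.8, 58.5]
tool_rot: [-1.569, 0.11, -0.107]
wrist_force: [-4.2, -5.9, 2.1]
width: 0.004
```

Emit:
jog_arm(
  targets=[
    {"x": 0.0003,"y": 0.002,"z": 0.0,"wx": 0.0,"wy": 0.0,"wz": 0.0},
  ],
)

```text
time_s: 8.22
position: [622.9, 2.8, 58.5]
tool_rot: [-1.569, 0.11, -0.107]
wrist_force: [-3.6, -6.0, 2.5]
width: 0.005
```

Emit:
jog_arm(
  targets=[
    {"x": 0.0003,"y": 0.002,"z": 0.0,"wx": 0.0,"wy": 0.0,"wz": 0.0},
  ],
)

```text
time_s: 8.35
position: [623.3, 4.8, 58.5]
tool_rot: [-1.569, 0.11, -0.107]
wrist_force: [-3.7, -5.7, 2.5]
width: 0.007
```

Emit:
jog_arm(
  targets=[
    {"x": 0.0003,"y": 0.002,"z": 0.0,"wx": 0.0,"wy": 0.0,"wz": 0.0},
  ],
)

```text
time_s: 8.48
position: [623.5, 6.8, 58.5]
tool_rot: [-1.569, 0.11, -0.107]
wrist_force: [-4.2, -4.4, 3.0]
width: 0.008
```

Emit:
jog_arm(
  targets=[
    {"x": 0.0,"y": 0.002,"z": 0.0,"wx": 0.0,"wy": 0.0,"wz": 0.0},
  ],
)

```text
time_s: 8.6
position: [623.7, 8.8, 58.6]
tool_rot: [-1.569, 0.109, -0.108]
wrist_force: [-1.1, -5.3, 1.8]
width: 0.008
```

Emit:
jog_arm(
  targets=[
    {"x": 0.0,"y": 0.002,"z": 0.0,"wx": 0.0,"wy": 0.0,"wz": 0.0},
  ],
)

```text
time_s: 8.72
position: [624.0, 10.8, 58.6]
tool_rot: [-1.569, 0.109, -0.108]
wrist_force: [-1.9, -5.6, 1.1]
width: 0.006
```

Emit:
jog_arm(
  targets=[
    {"x": 0.0003,"y": 0.002,"z": 0.0,"wx": 0.0,"wy": 0.0,"wz": 0.0},
  ],
)

```text
time_s: 8.85
position: [624.2, 12.8, 58.6]
tool_rot: [-1.569, 0.109, -0.108]
wrist_force: [-2.5, -5.8, 1.2]
width: 0.006
```

Emit:
jog_arm(
  targets=[
    {"x": 0.0003,"y": 0.002,"z": 0.0,"wx": 0.0,"wy": 0.0,"wz": 0.0},
  ],
)

```text
time_s: 8.98
position: [624.5, 14.8, 58.5]
tool_rot: [-1.569, 0.109, -0.108]
wrist_force: [-1.8, -5.3, 2.3]
width: 0.005
```

Emit:
jog_arm(
  targets=[
    {"x": 0.0003,"y": 0.002,"z": 0.0,"wx": 0.0,"wy": 0.0,"wz": 0.0},
  ],
)

```text
time_s: 9.1
position: [624.8, 16.9, 58.5]
tool_rot: [-1.569, 0.109, -0.108]
wrist_force: [-2.0, -3.2, 0.8]
width: 0.003
```

Emit:
jog_arm(
  targets=[
    {"x": 0.0003,"y": 0.002,"z": 0.0,"wx": 0.0,"wy": 0.0,"wz": 0.0},
  ],
)

```text
time_s: 9.22
position: [625.1, 19.1, 58.5]
tool_rot: [-1.568, 0.109, -0.108]
wrist_force: [-1.2, -3.9, 0.8]
width: 0.004
```

Emit:
jog_arm(
  targets=[
    {"x": 0.0003,"y": 0.002,"z": 0.0,"wx": 0.0,"wy": 0.0,"wz": 0.0},
  ],
)

```text
time_s: 9.35
position: [625.3, 20.4, 58.5]
tool_rot: [-1.57, 0.109, -0.107]
wrist_force: [-3.0, -13.8, 1.9]
width: 0.007
```

Emit:
jog_arm(
  targets=[
    {"x": 0.0003,"y": 0.0015,"z": 0.0,"wx": 0.0,"wy": 0.0,"wz": 0.0},
  ],
)

```text
time_s: 9.48
position: [625.4, 20.7, 58.5]
tool_rot: [-1.572, 0.109, -0.107]
wrist_force: [-4.5, -19.4, 3.2]
width: 0.005
```

Emit:
jog_arm(
  targets=[
    {"x": 0.0002,"y": 0.0015,"z": 0.0,"wx": 0.0,"wy": 0.0,"wz": 0.0},
  ],
)

```text
time_s: 9.6
position: [625.4, 21.0, 58.5]
tool_rot: [-1.573, 0.109, -0.106]
wrist_force: [-4.8, -25.4, 4.6]
width: 0.002
```

Emit:
jog_arm(
  targets=[
    {"x": 0.0002,"y": 0.0015,"z": 0.0,"wx": 0.0,"wy": 0.0,"wz": 0.0},
  ],
)

```text
time_s: 9.72
position: [625.4, 21.4, 58.5]
tool_rot: [-1.575, 0.109, -0.106]
wrist_force: [-5.5, -31.8, 4.3]
width: 0.008
```

```bash
python3 - <<'E'
from h import *
np.set_printoptions(precision=2,suppress=True)
for c in ('scene',):
    im=ctrl.camera(c)
    save(c+'5',im[190:310,250:400],5)
s=ctrl.observe();print(s['position'],s['wrist_force'],s['time_s'],proj('scene',s['position'])) 
E
```

```text
[625.4   21.31  58.53] [ -5.23 -27.74   4.44] 9.775 [289.19 212.22]
```

View pics/scene5.png

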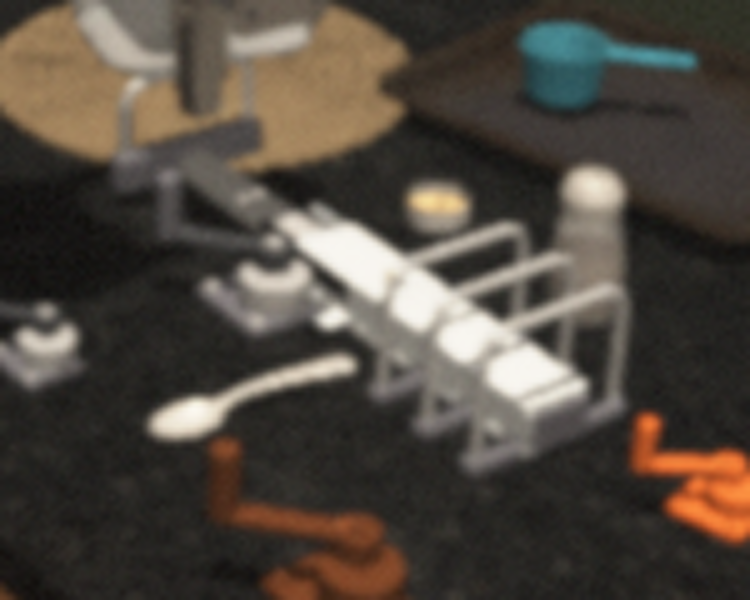

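Emit:
jog_arm(
  targets=[
    {"x": -0.001,"y": -0.007,"z": 0.0,"wx": 0.0,"wy": 0.0,"wz": 0.0},
    {"x": -0.003,"y": -0.022,"z": 0.0,"wx": 0.0,"wy": 0.0,"wz": 0.0},
    {"x": -0.003,"y": -0.022,"z": 0.02,"wx": 0.0,"wy": 0.0,"wz": 0.0},
    {"x": -0.003,"y": -0.022,"z": 0.08,"wx": 0.0,"wy": 0.0,"wz": 0.0},
    {"x": -0.003,"y": -0.022,"z": 0.08,"wx": 0.0,"wy": 0.0,"wz": 0.0},
  ],
)

```text
time_s: 10.4
position: [627.4, 4.3, 144.8]
tool_rot: [-1.567, 0.101, -0.116]
wrist_force: [0.4, -0.1, -0.4]
width: 0.006
```

```bash
python3 - <<'E'
from h import *
np.set_printoptions(precision=2,suppress=True)
im=ctrl.camera('scene');save('scene6',im[195:285,265:365],7)
r=ctrl.pinpoint('lever_post','scene');print([(round(x['confidence'],2),np.round([x['at'][1]*560,x['at'][0]*420],1).tolist()) for x in r])
r=ctrl.pinpoint('lock_button','scene');print([(round(x['confidence'],2),np.round([x['at'][1]*560,x['at'][0]*420],1).tolist()) for x in r])
r=ctrl.pinpoint('cam_pivot','scene');print([(round(x['confidence'],2),np.round([x['at'][1]*560,x['at'][0]*420],1).tolist()) for x in r])
s=ctrl.observe();print(s['position'],s['wrist_force'],s['time_s']) 
E
```

```text
[(0.73, [296.9, 280.5]), (0.72, [278.9, 227.7]), (0.7, [244.1, 240.4]), (0.64, [379.4, 272.1])]Traceback (most recent call last):
  File "<stdin>", line 5, in <module>
ValueError: it knows: cam_pivot, end_hoop, jar_lid, lever_post, lid_rack, red_dish, salt_shaker, spice_jar, tea_light, teaspoon
```

View pics/scene6.png

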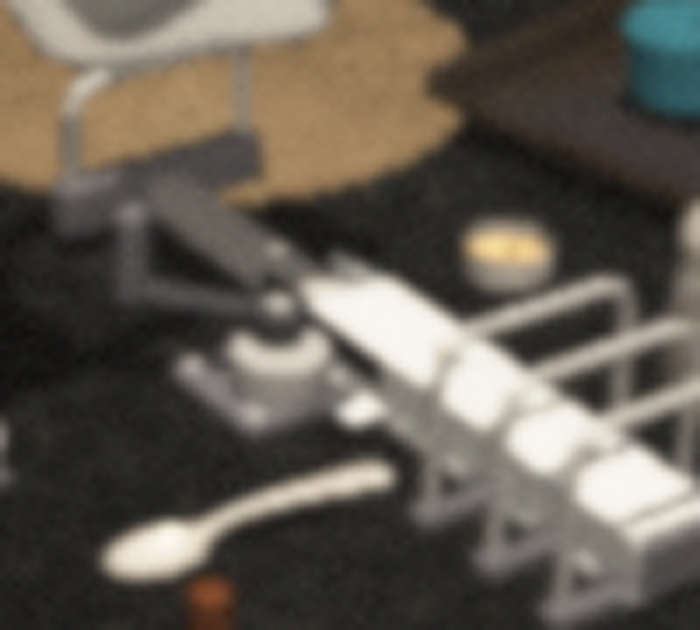

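```bash
python3 - <<'E'
from h import *
np.set_printoptions(precision=1,suppress=True)
f=lambda x,y:(265+x/7,195+y/7)
print('knob',onz('scene',*f(275,250),38)); 
e=np.array([.141,.99])
h=onz('top',240+450/4.4,150+205/4.4,38);print('hole',h, proj('scene',h), (proj('scene',h)-[265,195])*7)
print('foot ends',onz('scene',*f(62,190),34),onz('scene',*f(258,135),34))
print('post',onz('scene',*f(133,210),73), onz('scene',278.9,227.7,73))
print('pivot hub',onz('scene',*f(278,300),44))
for p in [(540.8,-49.1,73),(569,-104.5,44)]: print((proj('scene',p)-[265,195])*7)
im=ctrl.camera('top');save('top6',im[150:270,240:420],4.4)
E
```

```text
knob [606.5 -67.8  38. ]
hole [ 602.  -168.3   38. ] [328.1 244.9] [441.7 349.3]
foot ends [576.7  36.8  34. ] [679.4  21.2  34. ]
post [541.3 -52.2  73. ] [520.  -55.2  73. ]
pivot hub [ 571.7 -106.6   44. ]
[127.  207.6]
[269.6 300.2]
```

View pics/top6.png

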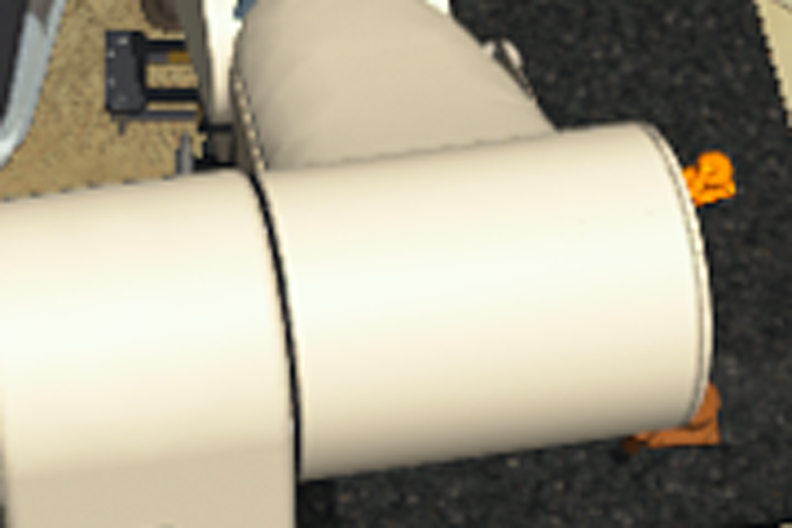

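```bash
python3 - <<'E'
from h import *
a=cv2.imread('pics/scene0.png')[225:265,305:355]
b=ctrl.camera('scene')[225:265,305:355,::-1]
cv2.imwrite('pics/btn.png',np.hstack([cv2.resize(x,None,fx=7.8,fy=7.8,interpolation=2) for x in (a,b)]))
E
```

```text
(no output)
```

View pics/btn.png

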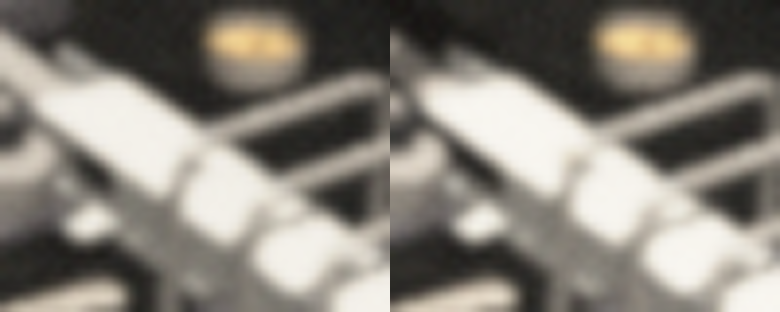

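Emit:
jog_arm(
  targets=[
    {"x": -0.02,"y": 0.03,"z": 0.05,"wx": 0.0,"wy": 0.0,"wz": 0.0},
    {"x": -0.22,"y": 0.38,"z": 0.06,"wx": 0.0,"wy": 0.0,"wz": 0.0},
    {"x": -0.22,"y": 0.38,"z": 0.06,"wx": 0.0,"wy": 0.0,"wz": 0.0},
    {"x": -0.22,"y": 0.38,"z": 0.06,"wx": 0.0,"wy": 0.0,"wz": 0.0},
    {"x": -0.22,"y": 0.38,"z": 0.06,"wx": 0.0,"wy": 0.0,"wz": 0.0},
    {"x": -0.22,"y": 0.38,"z": 0.06,"wx": 0.0,"wy": 0.0,"wz": 0.0},
    {"x": -0.22,"y": 0.38,"z": 0.06,"wx": 0.0,"wy": 0.0,"wz": 0.0},
    {"x": -0.22,"y": 0.38,"z": 0.06,"wx": 0.0,"wy": 0.0,"wz": 0.0},
    {"x": -0.22,"y": 0.38,"z": 0.06,"wx": 0.0,"wy": 0.0,"wz": 0.0},
  ],
)

```text
time_s: 11.72
position: [401.9, 384.9, 197.5]
tool_rot: [-1.569, 0.107, -0.105]
wrist_force: [-0.2, -0.1, 0.4]
width: 0.01
```

```bash
python3 - <<'E'
from h import *
np.set_printoptions(precision=2,suppress=True)
im=ctrl.camera('top');save('top7',im[150:270,240:420],4.4)
for t in ('lever_post','cam_pivot','end_hoop'):
  r=ctrl.pinpoint(t,'top');print([(round(x['confidence'],2),np.round([x['at'][1]*560,x['at'][0]*420],1).tolist()) for x in r])
s=ctrl.observe();print(s['position'],s['wrist_force'],s['time_s']) 
E
```

```text
[(0.64, [396.7, 195.2]), (0.62, [309.5, 210.1]), (0.55, [385.6, 245.0])]
[(0.81, [396.7, 240.8]), (0.56, [323.9, 208.6]), (0.46, [402.9, 186.9])]
[(0.91, [280.1, 203.8])]
[403.78 382.65 198.04] [ 0.64 -0.42  0.25] 11.925
```

View pics/top7.png

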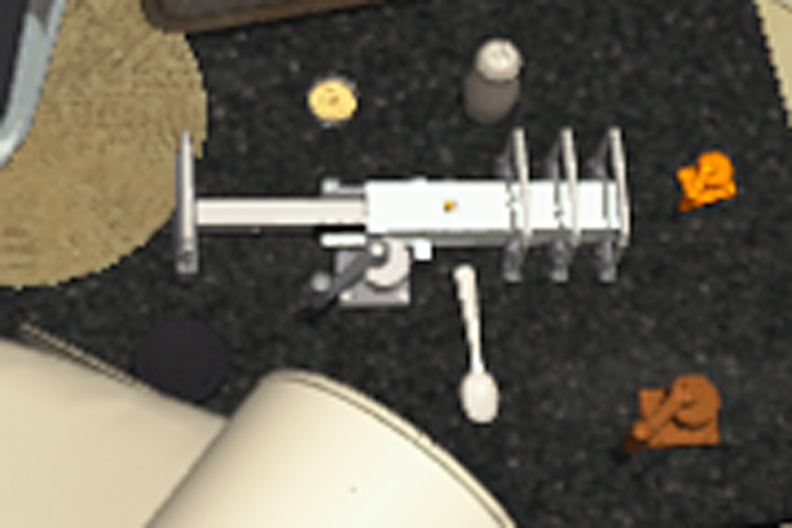

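The top view shows the brass button in its hole at crop (450,206), so the rail is locked. Next is the lever.

Emit:
jog_arm(
  targets=[
    {"x": 0.168,"y": -0.417,"z": -0.05,"wx": 0.0,"wy": 0.0,"wz": -50.0},
    {"x": 0.168,"y": -0.417,"z": -0.05,"wx": 0.0,"wy": 0.0,"wz": -50.0},
    {"x": 0.168,"y": -0.417,"z": -0.05,"wx": 0.0,"wy": 0.0,"wz": -50.0},
    {"x": 0.168,"y": -0.417,"z": -0.05,"wx": 0.0,"wy": 0.0,"wz": -50.0},
    {"x": 0.168,"y": -0.417,"z": -0.05,"wx": 0.0,"wy": 0.0,"wz": -50.0},
    {"x": 0.168,"y": -0.417,"z": -0.05,"wx": 0.0,"wy": 0.0,"wz": -50.0},
    {"x": 0.168,"y": -0.417,"z": -0.05,"wx": 0.0,"wy": 0.0,"wz": -50.0},
    {"x": 0.168,"y": -0.417,"z": -0.05,"wx": 0.0,"wy": 0.0,"wz": -50.0},
    {"x": 0.168,"y": -0.417,"z": -0.05,"wx": 0.0,"wy": 0.0,"wz": -50.0},
    {"x": 0.168,"y": -0.417,"z": -0.05,"wx": 0.0,"wy": 0.0,"wz": -50.0},
  ],
)

```text
time_s: 13.18
position: [570.9, -32.4, 148.7]
tool_rot: [-1.423, 0.788, -0.787]
wrist_force: [0.2, 0.1, 0.4]
width: 0.004
```

```bash
python3 - <<'E'
from h import *
np.set_printoptions(precision=2,suppress=True)
im=ctrl.camera('scene');save('scene8',im[150:290,220:400],4.2)
s=ctrl.observe();print(s['position'],s['wrist_force'],s['time_s'],s['joint_pos'],cv2.Rodrigues(s['tool_rot'])[0]) 
E
```

```text
[571.   -32.06 148.79] [ 0.19 -0.1  -0.09] 13.225 [-0.06  0.34  1.81  0.    0.99 -0.62] [[ 0.53 -0.    0.85]
 [-0.85  0.    0.53]
 [-0.   -1.   -0.  ]]
```

View pics/scene8.png

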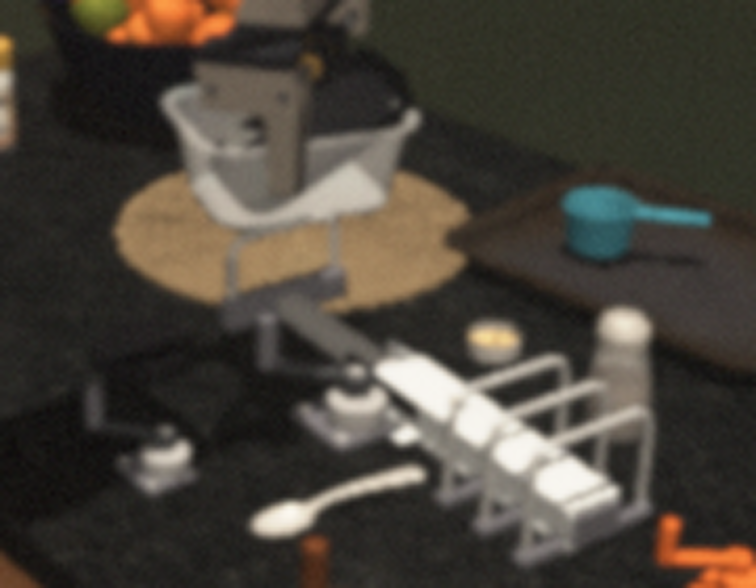

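Emit:
jog_arm(
  targets=[
    {"x": 0.0,"y": -0.002,"z": -0.05,"wx": 0.0,"wy": 0.0,"wz": 0.0},
    {"x": 0.0,"y": -0.002,"z": -0.09,"wx": 0.0,"wy": 0.0,"wz": 0.0},
    {"x": 0.0,"y": -0.002,"z": -0.1,"wx": 0.0,"wy": 0.0,"wz": 0.0},
    {"x": 0.0,"y": -0.002,"z": -0.1,"wx": 0.0,"wy": 0.0,"wz": 0.0},
    {"x": 0.0,"y": -0.002,"z": -0.1,"wx": 0.0,"wy": 0.0,"wz": 0.0},
  ],
)

```text
time_s: 13.85
position: [572.7, -34.9, 50.3]
tool_rot: [-1.422, 0.785, -0.789]
wrist_force: [0.8, -0.5, 1.2]
width: 0.005
```

```bash
python3 - <<'E'
from h import *
np.set_printoptions(precision=2,suppress=True)
im=ctrl.camera('scene');save('scene9',im[190:290,260:360],6)
s=ctrl.observe();print(s['position'],s['wrist_force'],s['time_s']) 
E
```

```text
[572.72 -35.08  50.26] [0.13 0.75 0.57] 13.9
```

View pics/scene9.png

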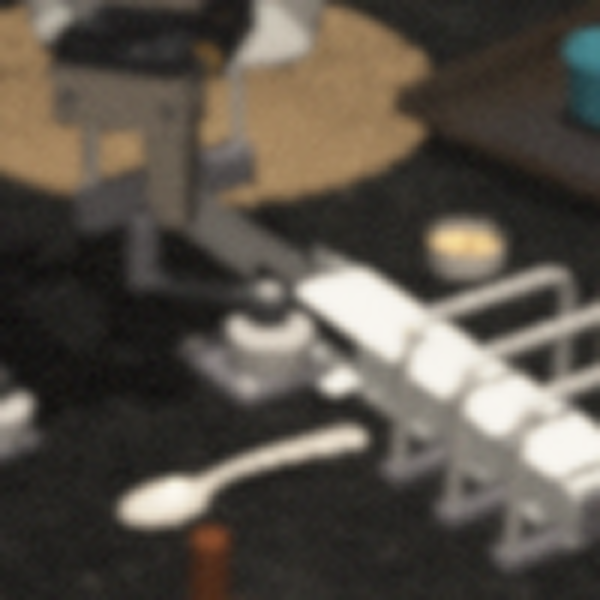

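```bash
cat > arc.py <<'E'
import numpy as np
def tcp(phi,D,p=(570.5,-105.5)):
    a=np.radians(phi);return np.array(p)+62*np.array([np.cos(a),np.sin(a)])-D*np.array([-np.sin(a),np.cos(a)])
E
python3 - <<'E'
from arc import *
c=np.array([572.7,-35.])
for phi in range(119,211,3): print(phi,np.round(tcp(phi,18)-c,1),phi-122)
E
```

```text
119 [-16.5  -7.5] -3
122 [-19.8  -8.4] 0
125 [-23.   -9.4] 3
128 [-26.2 -10.6] 6
131 [-29.3 -11.9] 9
134 [-32.3 -13.4] 12
137 [-35.3 -15.1] 15
140 [-38.1 -16.9] 18
143 [-40.9 -18.8] 21
146 [-43.5 -20.9] 24
149 [-46.1 -23.1] 27
152 [-48.5 -25.5] 30
155 [-50.8 -28. ] 33
158 [-52.9 -30.6] 36
161 [-55.  -33.3] 39
164 [-56.8 -36.1] 42
167 [-58.6 -39. ] 45
170 [-60.1 -42. ] 48
173 [-61.5 -45.1] 51
176 [-62.8 -48.2] 54
179 [-63.9 -51.4] 57
182 [-64.8 -54.7] 60
185 [-65.5 -58. ] 63
188 [-66.1 -61.3] 66
191 [-66.5 -64.7] 69
194 [-66.7 -68. ] 72
197 [-66.8 -71.4] 75
200 [-66.6 -74.8] 78
203 [-66.3 -78.2] 81
206 [-65.8 -81.5] 84
209 [-65.2 -84.8] 87
```

Emit:
jog_arm(
  targets=[
    {"x": -0.008,"y": -0.004,"z": -0.002,"wx": 0.0,"wy": 0.0,"wz": 0.0},
    {"x": -0.0165,"y": -0.0075,"z": -0.002,"wx": 0.0,"wy": 0.0,"wz": -3.0},
    {"x": -0.0198,"y": -0.0084,"z": -0.002,"wx": 0.0,"wy": 0.0,"wz": 0.0},
    {"x": -0.023,"y": -0.0094,"z": -0.002,"wx": 0.0,"wy": 0.0,"wz": 3.0},
    {"x": -0.0262,"y": -0.0106,"z": -0.002,"wx": 0.0,"wy": 0.0,"wz": 6.0},
    {"x": -0.0262,"y": -0.0106,"z": -0.002,"wx": 0.0,"wy": 0.0,"wz": 6.0},
  ],
)

```text
time_s: 14.65
position: [545.5, -46.2, 47.3]
tool_rot: [-1.452, 0.707, -0.709]
wrist_force: [0.6, 0.1, -0.3]
width: 0.006
```

```bash
python3 - <<'E'
from h import *
np.set_printoptions(precision=2,suppress=True)
im=ctrl.camera('scene');save('scene10',im[190:290,260:360],6)
s=ctrl.observe();print(s['position'],s['wrist_force'],s['time_s']) 
E
```

```text
[545.44 -46.1   47.15] [ 1.47 -0.33  0.07] 14.7
```

View pics/scene10.png

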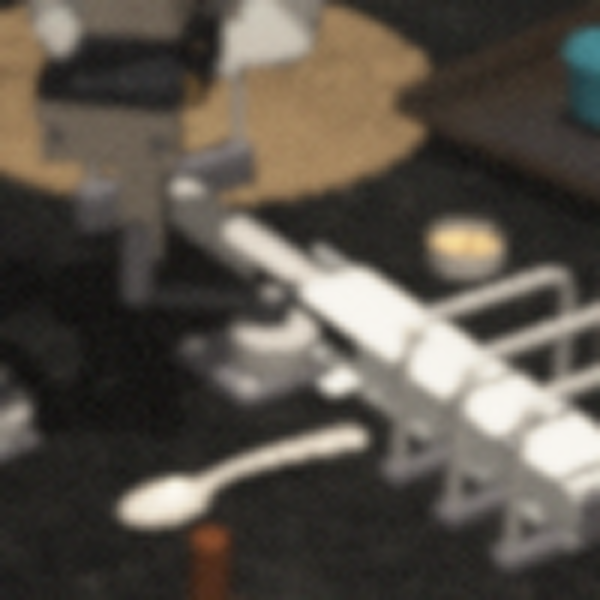

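Emit:
jog_arm(
  targets=[
    {"x": -0.0031,"y": -0.0013,"z": 0.0,"wx": 0.0,"wy": 0.0,"wz": 3.0},
    {"x": -0.0061,"y": -0.0028,"z": 0.0,"wx": 0.0,"wy": 0.0,"wz": 6.0},
    {"x": -0.0091,"y": -0.0045,"z": 0.0,"wx": 0.0,"wy": 0.0,"wz": 9.0},
    {"x": -0.0119,"y": -0.0063,"z": 0.0,"wx": 0.0,"wy": 0.0,"wz": 12.0},
  ],
)

```text
time_s: 15.2
position: [534.1, -52.2, 47.0]
tool_rot: [-1.501, 0.544, -0.546]
wrist_force: [2.5, 0.3, -0.4]
width: 0.003
```

```bash
python3 - <<'E'
from h import *
np.set_printoptions(precision=2,suppress=True)
im=ctrl.camera('scene');save('scene11',im[190:290,260:360],6)
s=ctrl.observe();print(s['position'],s['wrist_force'],s['time_s']) 
E
```

```text
[533.56 -52.35  46.97] [1.66 0.07 1.08] 15.25
```

View pics/scene11.png

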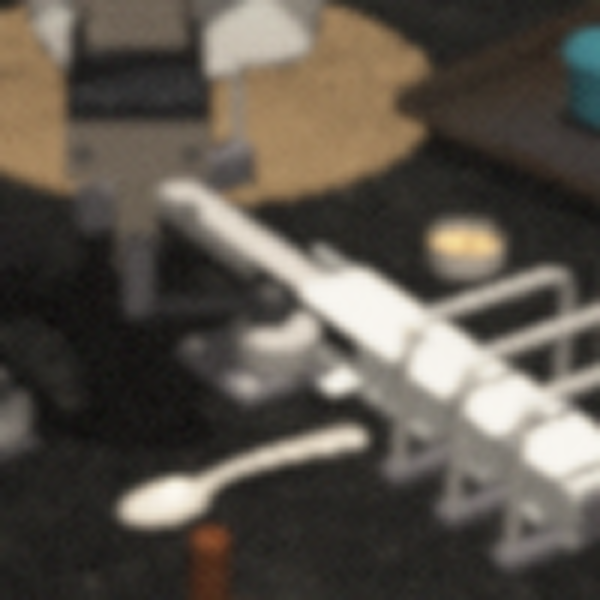

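Emit:
jog_arm(
  targets=[
    {"x": -0.0028,"y": -0.0019,"z": 0.0,"wx": 0.0,"wy": 0.0,"wz": 3.0},
    {"x": -0.0054,"y": -0.004,"z": 0.0,"wx": 0.0,"wy": 0.0,"wz": 6.0},
    {"x": -0.008,"y": -0.0062,"z": 0.0,"wx": 0.0,"wy": 0.0,"wz": 9.0},
    {"x": -0.0104,"y": -0.0086,"z": 0.0,"wx": 0.0,"wy": 0.0,"wz": 12.0},
  ],
)

```text
time_s: 15.75
position: [523.4, -60.7, 46.9]
tool_rot: [-1.536, 0.382, -0.383]
wrist_force: [2.1, 1.1, -0.0]
width: 0.004
```

Emit:
jog_arm(
  targets=[
    {"x": -0.0023,"y": -0.0025,"z": 0.0,"wx": 0.0,"wy": 0.0,"wz": 3.0},
    {"x": -0.0044,"y": -0.0051,"z": 0.0,"wx": 0.0,"wy": 0.0,"wz": 6.0},
  ],
)

```text
time_s: 16.0
position: [519.0, -65.8, 46.9]
tool_rot: [-1.55, 0.3, -0.301]
wrist_force: [1.7, 0.7, 0.1]
width: 0.005
```

Emit:
jog_arm(
  targets=[
    {"x": -0.002,"y": -0.0027,"z": 0.0,"wx": 0.0,"wy": 0.0,"wz": 3.0},
  ],
)

```text
time_s: 16.12
position: [516.9, -68.5, 46.9]
tool_rot: [-1.555, 0.259, -0.26]
wrist_force: [1.7, 1.7, 0.5]
width: 0.007
```

Emit:
jog_arm(
  targets=[
    {"x": -0.0018,"y": -0.0028,"z": 0.0,"wx": 0.0,"wy": 0.0,"wz": 3.0},
  ],
)

```text
time_s: 16.25
position: [515.1, -71.3, 46.8]
tool_rot: [-1.559, 0.218, -0.219]
wrist_force: [1.2, 1.7, -0.4]
width: 0.003
```

Emit:
jog_arm(
  targets=[
    {"x": -0.0018,"y": -0.0029,"z": 0.0,"wx": 0.0,"wy": 0.0,"wz": 3.0},
  ],
)

```text
time_s: 16.38
position: [513.3, -74.2, 46.8]
tool_rot: [-1.563, 0.177, -0.178]
wrist_force: [2.0, 1.3, -0.4]
width: 0.003
```

Emit:
jog_arm(
  targets=[
    {"x": -0.0015,"y": -0.003,"z": 0.0,"wx": 0.0,"wy": 0.0,"wz": 3.0},
  ],
)

```text
time_s: 16.5
position: [511.7, -77.1, 46.8]
tool_rot: [-1.566, 0.136, -0.137]
wrist_force: [2.3, 1.4, 1.0]
width: 0.004
```

Emit:
jog_arm(
  targets=[
    {"x": -0.0014,"y": -0.0031,"z": 0.0,"wx": 0.0,"wy": 0.0,"wz": 3.0},
  ],
)

```text
time_s: 16.62
position: [510.3, -80.2, 46.8]
tool_rot: [-1.568, 0.095, -0.096]
wrist_force: [1.8, 1.9, 0.4]
width: 0.004
```

```bash
python3 - <<'E'
from h import *
np.set_printoptions(precision=2,suppress=True)
im=ctrl.camera('scene');save('scene12',im[190:290,250:350],6)
s=ctrl.observe();print(s['position'],s['wrist_force'],s['time_s']) 
E
```

```text
[510.08 -80.48  46.77] [0.95 1.02 0.2 ] 16.675
```

View pics/scene12.png

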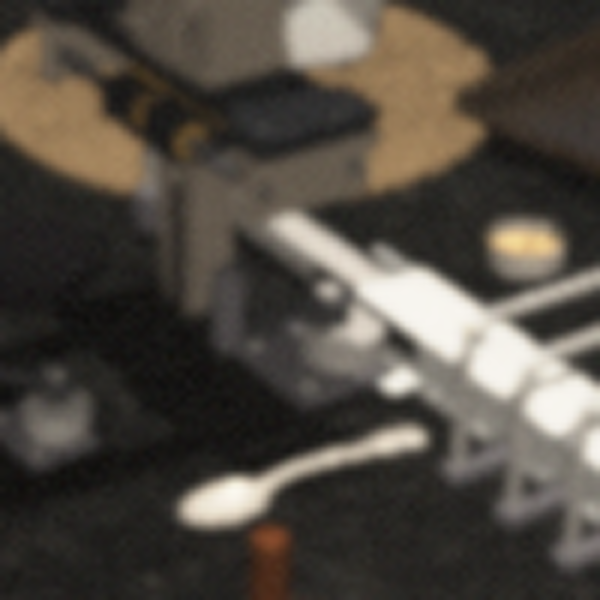

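Emit:
jog_arm(
  targets=[
    {"x": -0.0013,"y": -0.0031,"z": 0.0,"wx": 0.0,"wy": 0.0,"wz": 3.0},
  ],
)

```text
time_s: 16.8
position: [508.9, -83.2, 46.8]
tool_rot: [-1.57, 0.055, -0.055]
wrist_force: [2.5, 2.3, 0.0]
width: 0.006
```

Emit:
jog_arm(
  targets=[
    {"x": -0.0011,"y": -0.0032,"z": 0.0,"wx": 0.0,"wy": 0.0,"wz": 3.0},
  ],
)

```text
time_s: 16.92
position: [507.8, -86.4, 46.7]
tool_rot: [-1.57, 0.013, -0.014]
wrist_force: [-0.1, 1.7, 0.7]
width: 0.006
```

Emit:
jog_arm(
  targets=[
    {"x": -0.0009,"y": -0.0033,"z": 0.0,"wx": 0.0,"wy": 0.0,"wz": 3.0},
  ],
)

```text
time_s: 17.05
position: [506.8, -89.8, 46.7]
tool_rot: [-1.57, -0.028, 0.028]
wrist_force: [1.9, 3.2, 0.2]
width: 0.004
```

Emit:
jog_arm(
  targets=[
    {"x": -0.0007,"y": -0.0033,"z": 0.0,"wx": 0.0,"wy": 0.0,"wz": 3.0},
  ],
)

```text
time_s: 17.18
position: [506.1, -93.0, 46.7]
tool_rot: [-1.569, -0.069, 0.069]
wrist_force: [1.7, 2.9, 0.7]
width: 0.004
```

Emit:
jog_arm(
  targets=[
    {"x": -0.0004,"y": -0.0022,"z": 0.0,"wx": 0.0,"wy": 0.0,"wz": 2.0},
  ],
)

```text
time_s: 17.3
position: [505.8, -95.1, 46.7]
tool_rot: [-1.568, -0.096, 0.096]
wrist_force: [1.7, 4.1, -0.7]
width: 0.004
```

Emit:
jog_arm(
  targets=[
    {"x": -0.0003,"y": -0.0022,"z": 0.0,"wx": 0.0,"wy": 0.0,"wz": 2.0},
  ],
)

```text
time_s: 17.42
position: [505.4, -97.2, 46.7]
tool_rot: [-1.567, -0.123, 0.123]
wrist_force: [2.5, 3.8, -0.1]
width: 0.007
```

Emit:
jog_arm(
  targets=[
    {"x": -0.0003,"y": -0.0022,"z": 0.0,"wx": 0.0,"wy": 0.0,"wz": 2.0},
  ],
)

```text
time_s: 17.55
position: [505.2, -99.2, 46.7]
tool_rot: [-1.565, -0.15, 0.15]
wrist_force: [2.2, 7.3, -0.6]
width: 0.004
```

```bash
cat > avg.py <<'E'
from h import *
np.set_printoptions(precision=2,suppress=True)
F=[]
for i in range(6):
    im=ctrl.camera('scene'); F.append(ctrl.observe()['wrist_force'])
s=ctrl.observe();print(s['position'],np.mean(F,0),s['time_s'])
E
python3 avg.py
```

```text
[505.09 -99.47  46.64] [1.93 4.25 0.3 ] 17.85
```

Emit:
jog_arm(
  targets=[
    {"x": -0.0001,"y": -0.0022,"z": 0.0,"wx": 0.0,"wy": 0.0,"wz": 2.0},
    {"x": -0.0001,"y": -0.0022,"z": 0.0,"wx": 0.0,"wy": 0.0,"wz": 2.0},
  ],
)

```text
time_s: 18.1
position: [505.0, -101.8, 46.6]
tool_rot: [-1.563, -0.179, 0.179]
wrist_force: [1.3, 4.7, -0.3]
width: 0.005
```

```bash
python3 avg.py
```

```text
[ 504.97 -101.77   46.63] [1.65 4.85 0.57] 18.4
```

Emit:
jog_arm(
  targets=[
    {"x": 0.0,"y": -0.0022,"z": 0.0,"wx": 0.0,"wy": 0.0,"wz": 2.0},
    {"x": 0.0,"y": -0.0022,"z": 0.0,"wx": 0.0,"wy": 0.0,"wz": 2.0},
  ],
)

```text
time_s: 18.65
position: [504.9, -104.0, 46.6]
tool_rot: [-1.561, -0.206, 0.206]
wrist_force: [1.3, 5.0, 0.8]
width: 0.002
```

```bash
python3 avg.py
```

```text
[ 504.92 -103.96   46.63] [1.61 5.23 0.33] 18.95
```

Emit:
jog_arm(
  targets=[
    {"x": 0.0001,"y": -0.0022,"z": 0.0,"wx": 0.0,"wy": 0.0,"wz": 2.0},
    {"x": 0.0002,"y": -0.0044,"z": 0.0,"wx": 0.0,"wy": 0.0,"wz": 4.0},
    {"x": 0.0002,"y": -0.0044,"z": 0.0,"wx": 0.0,"wy": 0.0,"wz": 4.0},
  ],
)

```text
time_s: 19.32
position: [504.8, -108.1, 46.6]
tool_rot: [-1.554, -0.26, 0.261]
wrist_force: [0.3, 6.4, 1.4]
width: 0.005
```

```bash
python3 avg.py; python3 - <<'E'
from h import *
im=ctrl.camera('scene');save('scene13',im[190:290,250:350],6)
E
```

```text
[ 504.82 -108.12   46.54] [0.92 6.7  0.36] 19.625
```

View pics/scene13.png

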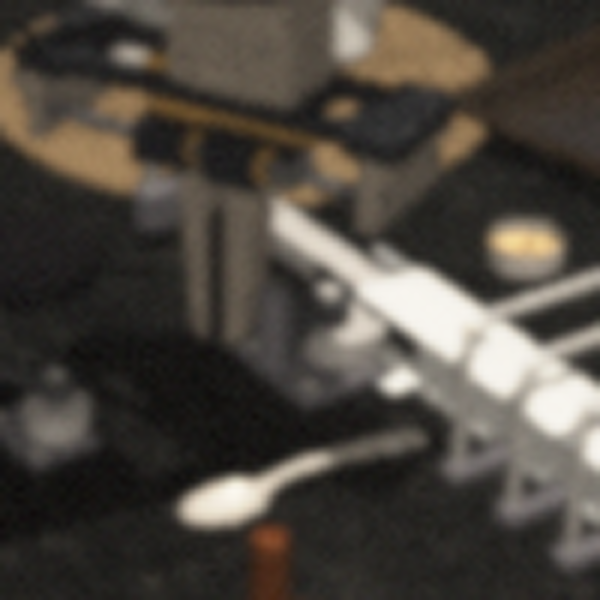

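Emit:
jog_arm(
  targets=[
    {"x": 0.0004,"y": -0.0022,"z": 0.0,"wx": 0.0,"wy": 0.0,"wz": 2.0},
    {"x": 0.0008,"y": -0.004,"z": 0.0,"wx": 0.0,"wy": 0.0,"wz": 4.0},
    {"x": 0.0008,"y": -0.004,"z": 0.0,"wx": 0.0,"wy": 0.0,"wz": 4.0},
  ],
)

```text
time_s: 20.05
position: [505.1, -112.0, 46.5]
tool_rot: [-1.546, -0.314, 0.317]
wrist_force: [0.2, 7.0, 2.3]
width: 0.003
```

```bash
python3 avg.py
```

```text
[ 505.05 -112.     46.48] [-0.82  6.44  2.53] 20.35
```

Emit:
jog_arm(
  targets=[
    {"x": 0.0006,"y": -0.002,"z": 0.0,"wx": 0.0,"wy": 0.0,"wz": 2.0},
    {"x": 0.0013,"y": -0.004,"z": 0.0,"wx": 0.0,"wy": 0.0,"wz": 4.0},
    {"x": 0.0013,"y": -0.004,"z": 0.0,"wx": 0.0,"wy": 0.0,"wz": 4.0},
  ],
)

```text
time_s: 20.72
position: [505.6, -116.0, 46.4]
tool_rot: [-1.537, -0.368, 0.372]
wrist_force: [-3.2, 6.6, 5.0]
width: 0.006
```

```bash
python3 avg.py
```

```text
[ 505.58 -115.94   46.38] [-3.03  6.05  4.37] 21.025
```

Emit:
jog_arm(
  targets=[
    {"x": 0.0009,"y": -0.0018,"z": 0.0005,"wx": 0.0,"wy": 0.0,"wz": 1.8},
    {"x": 0.0019,"y": -0.0035,"z": 0.001,"wx": 0.0,"wy": 0.0,"wz": 3.6},
    {"x": 0.0029,"y": -0.0052,"z": 0.001,"wx": 0.0,"wy": 0.0,"wz": 5.4},
  ],
)

```text
time_s: 21.4
position: [506.4, -120.7, 46.6]
tool_rot: [-1.521, -0.439, 0.449]
wrist_force: [-7.6, 5.0, 3.6]
width: 0.004
```

```bash
python3 avg.py
```

```text
[ 506.56 -120.85   46.63] [-6.74  5.73  2.17] 21.7
```

Emit:
jog_arm(
  targets=[
    {"x": -0.003,"y": 0.005,"z": 0.0,"wx": 0.0,"wy": 0.0,"wz": 0.0},
    {"x": -0.012,"y": 0.02,"z": 0.0,"wx": 0.0,"wy": 0.0,"wz": 0.0},
    {"x": -0.012,"y": 0.02,"z": 0.0,"wx": 0.0,"wy": 0.0,"wz": 0.0},
    {"x": -0.012,"y": 0.02,"z": 0.06,"wx": 0.0,"wy": 0.0,"wz": 0.0},
    {"x": -0.012,"y": 0.02,"z": 0.12,"wx": 0.0,"wy": 0.0,"wz": 0.0},
    {"x": -0.08,"y": 0.3,"z": 0.16,"wx": 0.0,"wy": 0.0,"wz": 0.0},
    {"x": -0.08,"y": 0.3,"z": 0.16,"wx": 0.0,"wy": 0.0,"wz": 0.0},
    {"x": -0.08,"y": 0.3,"z": 0.16,"wx": 0.0,"wy": 0.0,"wz": 0.0},
    {"x": -0.08,"y": 0.3,"z": 0.16,"wx": 0.0,"wy": 0.0,"wz": 0.0},
    {"x": -0.08,"y": 0.3,"z": 0.16,"wx": 0.0,"wy": 0.0,"wz": 0.0},
  ],
)

```text
time_s: 22.95
position: [429.7, 180.5, 208.4]
tool_rot: [-1.524, -0.447, 0.444]
wrist_force: [-0.4, -0.1, -0.3]
width: 0.004
```

Emit:
jog_arm(
  targets=[
    {"x": -0.06,"y": 0.25,"z": 0.0,"wx": 0.0,"wy": 0.0,"wz": 0.0},
    {"x": -0.06,"y": 0.25,"z": 0.0,"wx": 0.0,"wy": 0.0,"wz": 0.0},
    {"x": -0.06,"y": 0.25,"z": 0.0,"wx": 0.0,"wy": 0.0,"wz": 0.0},
    {"x": -0.06,"y": 0.25,"z": 0.0,"wx": 0.0,"wy": 0.0,"wz": 0.0},
    {"x": -0.06,"y": 0.25,"z": 0.0,"wx": 0.0,"wy": 0.0,"wz": 0.0},
  ],
)

```text
time_s: 23.58
position: [369.2, 431.8, 207.7]
tool_rot: [-1.523, -0.448, 0.446]
wrist_force: [0.2, -0.9, 0.7]
width: 0.0
```

```bash
python3 - <<'E'
from h import *
im=ctrl.camera('top');save('top14',im[150:270,240:420],4.4);save('top14f',im)
im=ctrl.camera('scene');save('scene14',im[190:290,250:380],6)
for c in('top','scene'):
  r=ctrl.pinpoint('lever_post',c);print([(round(x['confidence'],2),np.round([x['at'][1]*560,x['at'][0]*420],1).tolist()) for x in r])
s=ctrl.observe();print(s['position'],s['wrist_force'],s['time_s'])
E
```

```text
[(0.62, [310.4, 252.9]), (0.56, [388.0, 245.4]), (0.54, [342.5, 214.2]), (0.41, [401.3, 195.6])]
[(0.72, [242.2, 243.8]), (0.7, [298.3, 236.7]), (0.67, [380.5, 273.8]), (0.5, [365.5, 251.3])]
[370.33662262 427.10219763 207.50630204] [ 0.43739408  0.27315683 -0.45690288] 23.775
```

View pics/top14.png

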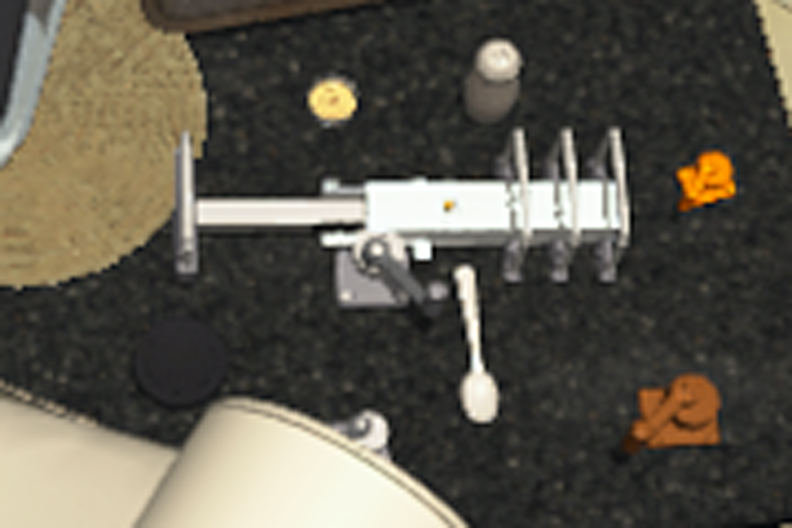

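View pics/scene14.png

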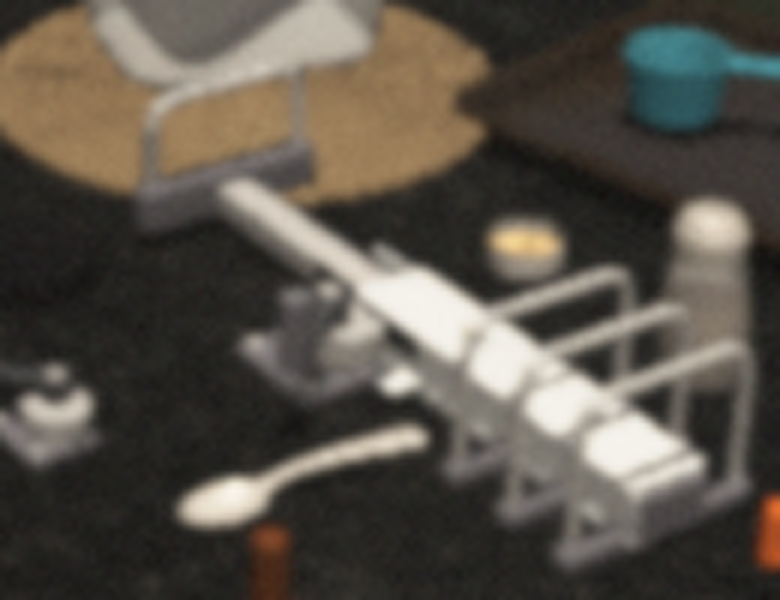

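View pics/top14f.png

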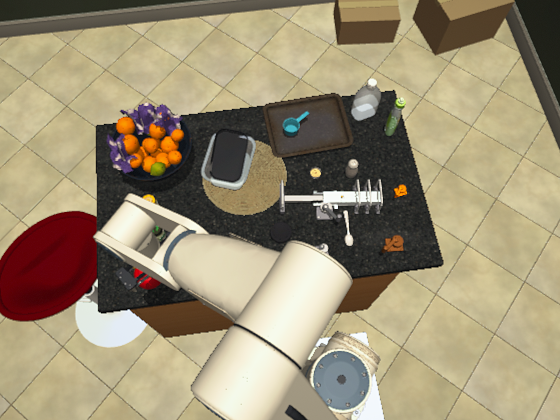

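```bash
python3 - <<'E'
from h import *
np.set_printoptions(precision=1,suppress=True)
T=lambda x,y:(240+x/4.4,150+y/4.4)
p0=onz('top',*T(320,283),73);p1=onz('top',*T(438,291),73)
s1=onz('scene',298.3,236.7,73)
print(p0,p1,s1)
for pv in([569.2,-104.4],[570.5,-105.5],[571.7,-106.6]):
  print([np.degrees(np.arctan2(p[1]-pv[1],p[0]-pv[0]))%360 for p in(p0,p1,s1)],[np.hypot(*(p[:2]-pv)) for p in (p0,p1,s1)])
# chord
print(np.linalg.norm((p1-p0)[:2]), np.degrees(2*np.arcsin(np.linalg.norm((p1-p0)[:2])/124)))
E
```

```text
[537.8 -51.7  73. ] [ 519.2 -138.1   73. ] [ 527.8 -127.1   73. ]
[np.float64(120.7718025260938), np.float64(213.96360660571222), np.float64(208.74358874025302)] [np.float64(61.31398907768245), np.float64(60.3185927122142), np.float64(47.25953007721688)]
[np.float64(121.27641122468226), np.float64(212.41937322311455), np.float64(206.84168427410415)] [np.float64(62.926668572453934), np.float64(60.80435331528135), np.float64(47.896750773066174)]
[np.float64(121.68022428976431), np.float64(210.94874195267033), np.float64(205.04161361380153)] [np.float64(64.49141094047732), np.float64(61.247780192901686), np.float64(48.49471144934427)]
88.37182248242901 90.90612050821352
```

```bash
python3 -c "
from bench import ctrl
print(ctrl.job_done())"
```

```text
the job is handed in; nothing more can be done
None
```

I pushed the end hoop out until the rail locked, then swung the clamp lever about 91° until the lobe bore on the pad. I let go, moved the arm clear and handed the job in at about 24 s.

**Rail lock:** The rail stopped hard at about 77–82 mm of travel. The top view afterwards shows the brass button standing in its hole.

**Forcing after the lock:** I did not stop on the first force rise. I had sent three more small steps in the same batch, so the push on the locked rail climbed from 14 N to about 32 N before I backed off. The arm mostly gave, and the hoop did not visibly shift.

**Clamp:** The lever stopped at roughly 1.57 rad. The force at the post was 8.4 N at rest and about 9 N while moving. That is about 2 mm of pad compression by the force figures you gave and 2.1–2.7 mm by the cam geometry, both inside the 0.8–3.5 mm range. I could not see the pad itself, so this is inferred. The scene network's post position disagreed with the top view by about 14 mm and gave an impossible lever length, so I went by the top view.

**Other things:** In the last pictures the spoon, tea light, salt shaker and jar lid are where they were. The arm hid most of the red dish and the spice jars in that view, but it only passed well above them.

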